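# Air the washed roti box on its lid stay

### The job

Air the freshly washed steel roti box: raise its lid by the black handle until the folding stay on its side locks straight, and leave the lid standing open on the stay by itself, untouched, for three seconds. Then break the stay's knee by pushing its yellow knob down and let the lid come gently down until it is fully shut, letting go of everything. Leave the red spice box, the two green plates and the ladle where they are.

Things in the scene. Friction and masses are not known exactly. Their poses are not given: they have to be found in the camera images.
- roti_box: Stainless steel box fixed to the bench, 170 mm front to back (its x), 240 mm wide (its y), 120 mm high, with a flat 6 mm steel lid on top. Origin: centre of its underside, on the bench; its x points from the handle side (the front, towards the robot) to the hinge side, y to the left, z up.
- hinge (a point): Middle of the lid's hinge axis, along the top of the box's far side: 85 mm along the box's x from its origin and 123 mm up. The hinge axis runs along the box's y.
- handle (a point): Middle of the lid's handle: a round black bar, 12 mm thick, 110 mm long, parallel to the hinge, standing 40 mm ahead of the lid's front edge in the lid's plane on two end legs. It is 210 mm from the hinge axis and circles it with the lid; with the lid shut it is 123 mm above the bench, in front of the box. The bar can turn in the pinch, so the gripper may stay upright.
- lid (a joint): Opening angle of the lid, rad: 0 shut, growing as the handle rises. The lid weighs 0.75 kg (hidden, within 15 percent); a damper in the hinge lets it sink slowly (about 2 to 4 s) when nothing holds it. With the stay locked it stands at 0.953; it cannot go past 0.96. Raised to 0.92 or more, the stay's spring carries it the rest of the way within a second.
- knee (a joint): Knee angle of the stay, rad: 0 folded (lid shut), 2.22 straight, 2.42 locked just past straight on a stop. Two 72 mm steel bars on the box's right (-y) side, pinned to box and lid; a knee spring locks it straight once the lid is almost fully up. Pushing the knee down 40 mm (5 to 10 N) breaks it: below 1.2 the lid's weight folds it the rest of the way; stop short and the spring relocks it.
- knee_knob (a point): Centre of the yellow push knob at the stay's knee: a cylinder 28 mm thick, 34 mm long along the box's y, 72 mm outside the box's right (-y) side. With the stay locked it lies at x = -30, y = -192, z = 160 mm in the box's frame; pushed, it goes down and towards the hinge: 12 mm that way in the first 12 mm down, 20 in 30, 25 in 50. With the lid shut: x = -28, z = 52 mm.
- spice_box: Closed red plastic spice box, 114 by 164 mm, 69 mm high, with a small white knob on top; loose. Origin: centre of its underside. Not to be moved.
- plate: Green melamine plate, 190 mm across, 22 mm high, loose on the bench to the right. Origin: centre of its underside. Not to be moved.
- plate2: Another green melamine plate of the same size, beyond the ladle, to the left. Origin: centre of its underside. Not to be moved.
- ladle: Stainless steel ladle lying left of the box, 357 mm long along its x, its 84 mm wide bowl at +x; loose. Origin: on the underside of its handle, 170 mm from the handle's end. Not to be moved.

How it is judged:
On the way, in this order (a step that is already met when the one before it is completed fails the run):
1. the lid stands open on its locked stay, untouched by the robot, for two seconds (value of joint lid above 0.9 rad and value of joint knee above 2.28 rad and contact force between each of the fingers, the arm and roti_box below 0.2 N), for 2 s.
2. the stay's knee is broken while the lid is still up (value of joint knee below 1.9 rad and value of joint lid above 0.3 rad), for 0.05 s.
At the end, for the whole second after the job is handed in: The lid is fully shut (within 0.04 rad) and at rest with the stay folded (knee below 0.15 rad), the robot touches the box nowhere, and the spice box, both plates and the ladle are within 20 mm of where they began (value of joint lid below 0.04 rad and value of joint knee below 0.15 rad and velocity of joint lid between -0.05 and 0.05 rad/s and contact force between each of the fingers, the arm and roti_box below 0.2 N and distance of each of spice_box, plate, plate2, ladle from where it was at the start of the episode below 0.02 m).
It fails at once if the lid is slammed (it closes faster than 2 rad/s) (velocity of joint lid below -2 rad/s).
It fails at once if the spice box, a plate or the ladle is shifted by more than 30 mm (distance of any of spice_box, plate, plate2, ladle from where it was at the start of the episode above 0.03 m).
It also fails if it takes over 54 s, if anything falls off the work surface, if the arm or the gripper's body presses on something with over 40 N, if the wrist force passes 120 N, or if a joint passes its speed limit or range.

### The arm

A 6-joint arm with a two-finger parallel gripper is mounted at the origin on the work surface. World frame = base frame: x ahead of the robot, y to its left, z up, the work surface at z = 0. Lengths are in m, angles in rad, forces in N, time in s.
With the tool pointing down it reaches from about 0.375 to 0.9 m from the base axis. Payload 3.1 kg.
Tool frame: the origin (TCP) lies midway between the tips of the shut fingers; the grasp point (between the pads) lies 19 mm behind it; z points along the fingers, x is the direction in which the jaws open and shut, and the axes are right-handed (so a half turn about z gives the same grasp; the last joint's range is limited). The gripper opens to 85 mm and grips with 20 to 120 N. Pads are 22 mm wide; open, the fingers measure 114 mm over their backs; the gripper's body (76 mm by 85 mm) begins 54 mm behind the grasp point. The pads swing forward as they close: fully open they stand 13 mm farther back than shut.
Start: joints at [-1.494, 0.527, 1.433, -0, 1.181, -0.178], TCP at [0.158, -0.605, 0.231] pointing down, gripper open.
Joint ranges: [-3.08, 3.08], [-0.75, 2.2], [0.22, 2.44], [-1.43, 4.57], [0, 2.65], [-2.85, 2.85]. Speed limits (rad/s): [2.79, 2.79, 3.14, 3.14, 3.14, 3.14].

### API

Orientations are given as a unit quaternion [x, y, z, w].
In Python, from station import * gives the robot as it stands.
- The arm moves only by the tool servo_tool, never from a script. Its argument "targets" is a list of rows, each a list of 6 numbers: the shift along the tool's x, y, z in mm, then the turn, a rotation vector about the tool's x, y, z in degrees. A call has 1 to 10 rows; each row is the pose to reach, as a shift and turn from the pose commanded when the call began, along the tool's axes at that moment; what a row does not reach only later rows make up. A row lasts 1/8 s, in which the tool goes at most 62.5 mm and 10.7 degrees, less where a joint would pass 70% of its speed; a pose out of reach is approached as far as the arm can. A call with a gripper value outside its range is refused whole. "gripper" is the finger opening in mm, from 0 to 85.4, set as the call begins (left out, the last holds). The fingers move at their own pace and stop on an object; "newtons" is the grip in N (left out, the last holds). Time passes only in rows, so rows that repeat a pose let the fingers close. It gives the time, the measured TCP pose, the force and the opening at its end, in the units of the state.
- sense(): the state, without advancing time (a new reading comes with each control period).
- snapshot(name): name is "scene" or "top" or "wrist"; returns a dict with "color" (400x640x3 uint8, red, green, blue), "vfov" (degrees; the focal length in pixels is half the picture's height over the tangent of half this angle, whatever the lens; pixels are square), "cx", "cy" (the principal point, pixels), "D" ([k1, k2, p1, p2, k3] as OpenCV has them; the pictures are not rectified), "R" (3x3) and "t" (3): a world point X has camera coordinates R X + t. Camera axes: x right, y down, z forward; pixel columns grow to the right and rows downward; lengths in m; the calibration is good to about 2 mm. A picture is of the moment at which its call begins. There is no depth.
- sign_off(): hands the job in, once; it reports no verdict.
The state is a dict: "t": time; "q": joint angles; "qd": joint speeds; "tau": joint torques, N m; "tcp_pos": TCP position; "tool_rot": TCP orientation; "force": force on the tool from outside, world axes, zero at the start; "ft_torque": the same for the moment, N m; "finger_gap": opening from 0.0 (shut) to 1.0 (fully open).
Only numpy, scipy, OpenCV 4.12 (cv2) and the standard library are available. Lean on these libraries where they do the work, as an engineer would, in place of code of your own. Each camera call takes 0.05 s, during which the arm holds its last target. There are 200 camera calls.

## Working session

There is one attempt and no reset: what is moved stays moved. The work goes in short steps, Python scripts to look and compute and a tool call to move; the robot and the scene stay as the last step left them, time stands still between calls to the robot, and variables do not carry over. Pictures are saved under pics/ and viewed, about 8 in all and at most 12, crops included, and the job is handed in when it is done.

Besides the shell and the picture viewer there is one more tool, called after ">>>" in YAML: its name, and indented under it one key for each argument. servo_tool: Moves the arm, as the interface text tells. Its arguments: {"type":"object","properties":{"targets":{"type":"array","items":{"type":"array","items":{"type":"number"}}},"gripper":{"type":"number"},"newtons":{"type":"number"}},"required":["targets"]}

```bash
ls; mkdir -p pics; python3 - <<'E'
from station import *
import cv2,numpy as np,pickle
d={}
for n in("scene","top"):
    s=snapshot(n); d[n]=s; cv2.imwrite(f"pics/{n}0.png",s["color"][:,:,::-1]); print(n,s["vfov"],s["cx"],s["cy"],s["D"],np.round(s["R"],3).tolist(),np.round(s["t"],3))
pickle.dump(d,open("d0.pkl","wb"))
s=sense();print(s)
E
```

```text
pics
scene 52.813013628867914 327.088307757169 196.53668819978415 [0.01448175 0.         0.         0.         0.        ] [[-0.144, 0.989, 0.013], [0.604, 0.098, -0.791], [-0.783, -0.106, -0.612]] [ 0.168 -0.231  1.715]
top 47.03344473256725 321.8172935970853 197.99877054242526 [0.01584292 0.         0.         0.         0.        ] [[0.027, -0.999, 0.025], [-0.993, -0.029, -0.115], [0.115, -0.021, -0.993]] [-0.115  0.562  1.289]
{'t': 0.1, 'q': array([-1.49449802e+00,  5.28386795e-01,  1.43377314e+00, -1.73369178e-05,
        1.18141865e+00, -1.78486120e-01]), 'qd': array([-0.00060977, -0.00210715, -0.00186428,  0.00081987, -0.00018171,
       -0.00103326]), 'tau': array([-3.41457999e-04, -4.43305492e+01, -1.78586429e+01, -1.67002013e-04,
        3.88951303e-03, -5.04758209e-07]), 'tcp_pos': array([ 0.15750496, -0.60415765,  0.23042346]), 'tool_rot': array([ 7.91214872e-01, -6.11537440e-01, -6.71307183e-04, -7.31703324e-04]), 'force': array([-0.41607428,  0.40877533, -0.0040131 ]), 'ft_torque': array([0.01281825, 0.09443203, 0.00377508]), 'finger_gap': 1.0025084944247609}
```

View pics/scene0.png

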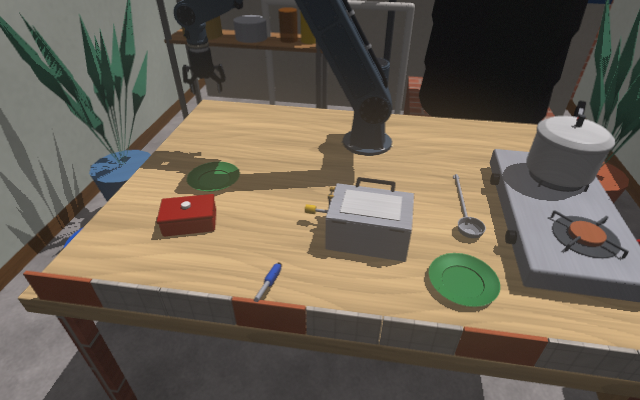

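View pics/top0.png

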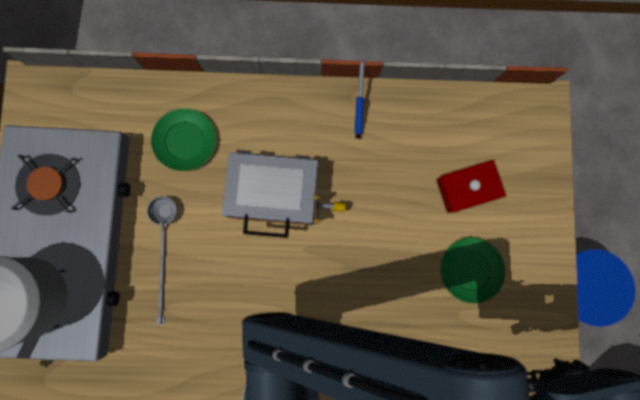

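Scene: box with lid at about (370,220), handle bar at about (376,181), yellow knob at (311,209). Top: handle at (266,234), knob at (341,206), lid corners near (229,152), (318,157), (315,222), (223,216). Next I'll take closer crops.

```bash
python3 - <<'E'
import cv2,pickle,numpy as np
d=pickle.load(open("d0.pkl","rb"))
a=d["scene"]["color"][165:265,295:425,::-1];b=d["top"]["color"][140:245,215:355,::-1]
A=cv2.resize(a,None,fx=6,fy=6,interpolation=cv2.INTER_CUBIC)[:,:780]
B=cv2.resize(b,None,fx=5.7,fy=5.7,interpolation=cv2.INTER_CUBIC)
for im,x0,y0,f in((A,295,165,6),(B,215,140,5.7)):
    for k in range(0,140,10):
        cv2.putText(im,str(x0+k),(int(k*f),8),0,.35,(0,255,255),1);cv2.line(im,(int(k*f),10),(int(k*f),16),(0,255,255),1)
        cv2.putText(im,str(y0+k),(0,int(k*f)+4),0,.35,(0,255,255),1);cv2.line(im,(25,int(k*f)),(31,int(k*f)),(0,255,255),1)
cv2.imwrite("pics/a1.png",A);cv2.imwrite("pics/b1.png",B)
E
```

```text
(no output)
```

View pics/a1.png

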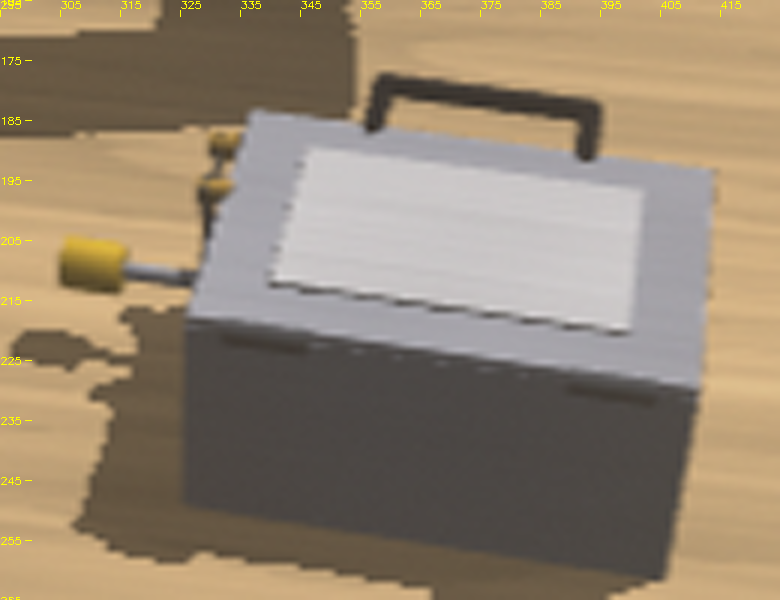

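View pics/b1.png

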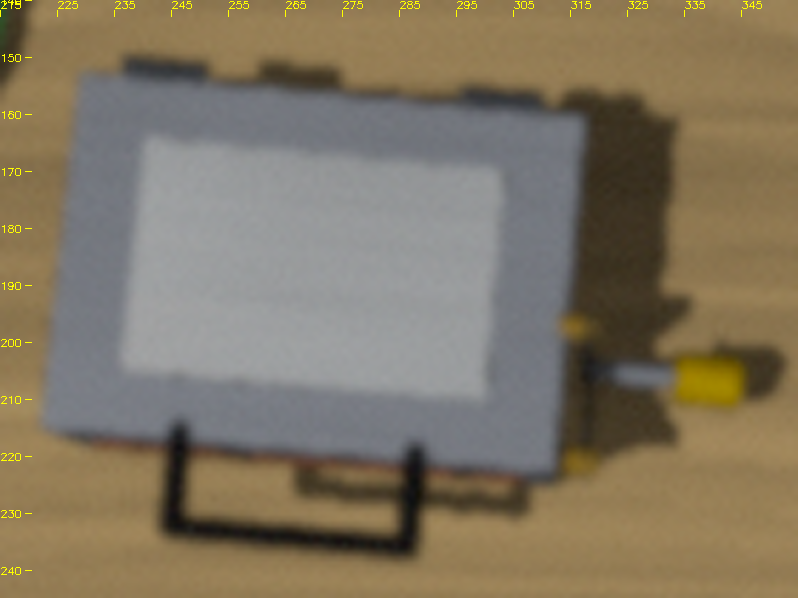

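Scene crop: lid corners (337,183), (414,193), (411,230), (326,218); bar ends (359,178), (394.5,182.5); knob (310.5,209). Top crop: corners (312,224), (223,215), (229,153), (318,160); bar ends (287,236), (245,232); knob (340,207).

```bash
cat > h.py <<'E'
import numpy as np,cv2
from scipy.spatial.transform import Rotation as Ro
def K(s):
    f=s["color"].shape[0]/2/np.tan(np.radians(s["vfov"]/2)); return np.array([[f,0,s["cx"]],[0,f,s["cy"]],[0,0,1]])
def P(s): return np.c_[s["R"],s["t"]]
def und(s,p): return cv2.undistortPoints(np.array(p,float).reshape(-1,1,2),K(s),s["D"]).reshape(-1,2)
def tri(s1,p1,s2,p2):
    X=cv2.triangulatePoints(P(s1),P(s2),und(s1,p1).T,und(s2,p2).T); return (X[:3]/X[3]).T
def plane(s,p,z):
    d=np.c_[und(s,p),np.ones(len(p))]@s["R"]; c=-s["R"].T@s["t"]; return c+d*((z-c[2])/d[:,2:])
def proj(s,X): return cv2.projectPoints(np.array(X,float).reshape(-1,3),cv2.Rodrigues(s["R"])[0],s["t"],K(s),s["D"])[0].reshape(-1,2)
E
python3 - <<'E'
from h import *; import pickle
np.set_printoptions(precision=4,suppress=True)
d=pickle.load(open("d0.pkl","rb"))
ps=[(336.7,183.3),(413.7,193.3),(411.2,230),(326.2,218),(358.8,178.3),(394.5,182.5),(310.5,209.2)]
pt=[(312.4,224.2),(222.9,215.4),(229,153.2),(317.6,160.2),(286.9,236.1),(245.2,232.1),(339.6,206.7)]
X=tri(d["scene"],ps,d["top"],pt);print(X)
print(plane(d["top"],pt,.123))
c=X[:4].mean(0)
y=(X[1]+X[2]-X[0]-X[3])[:2];print(np.degrees(np.arctan2(-y[0],y[1])))
x=(X[3]+X[2]-X[0]-X[1])[:2];print(np.degrees(np.arctan2(x[1],x[0])),np.linalg.norm(x)/2,np.linalg.norm(y)/2)
h=X[4:6].mean(0);print(c,h)
# fit box pose with known model
from scipy.optimize import least_squares
M=np.array([[-85,-120,126],[-85,120,126],[85,120,126],[85,-120,126],[-125,-55,123],[-125,55,123],[-28,-192,52]])/1e3
def W(v,M=M): return M@Ro.from_euler('z',v[2]).as_matrix().T+[v[0],v[1],0]
f=lambda v:np.r_[(proj(d["scene"],W(v))-ps).ravel(),(proj(d["top"],W(v))-pt).ravel()]
r=least_squares(f,[c[0],c[1],0],loss='soft_l1');print(r.x,np.degrees(r.x[2]));print(r.fun.reshape(-1,2).round(1).tolist())
print(W(r.x))
# other things
print("spice",plane(d["top"],[(475,186)],.08),"plate",plane(d["top"],[(472,270)],.02),"ladle",plane(d["top"],[(161,322),(162,210)],.02))
E
```

```text
[[ 0.4832 -0.0723  0.1216]
 [ 0.5     0.1661  0.1236]
 [ 0.6684  0.1569  0.1234]
 [ 0.6565 -0.0808  0.1239]
 [ 0.4497 -0.0056  0.1251]
 [ 0.4573  0.1059  0.1268]
 [ 0.5389 -0.1476  0.0514]]
[[ 0.4833 -0.0742  0.123 ]
 [ 0.5     0.1639  0.123 ]
 [ 0.6685  0.1562  0.123 ]
 [ 0.6569 -0.0832  0.123 ]
 [ 0.4499 -0.0075  0.123 ]
 [ 0.4574  0.103   0.123 ]
 [ 0.5322 -0.1456  0.123 ]]
-3.4556984956384182
-2.9652707842314006 0.17102912485147348 0.2384999655981799
[0.577  0.0425 0.1231] [0.4535 0.0502 0.126 ]
[ 0.5778  0.0422 -0.057 ] -3.2651745592697248
[[-0.8, -0.6], [-0.4, -0.6], [-0.1, -0.4], [-1.4, -0.8], [-0.7, 0.6], [-1.8, 0.8], [-0.9, -0.2], [-0.5, -1.1], [-1.3, -0.0], [-0.5, -0.6], [-0.3, 0.2], [-0.7, -0.0], [-0.5, 0.5], [-0.7, 0.1]]
[[ 0.4861 -0.0728  0.126 ]
 [ 0.4998  0.1668  0.126 ]
 [ 0.6695  0.1572  0.126 ]
 [ 0.6558 -0.0825  0.126 ]
 [ 0.4499 -0.0056  0.123 ]
 [ 0.4561  0.1042  0.123 ]
 [ 0.5389 -0.1479  0.052 ]]
spice [[ 0.6058 -0.5267  0.08  ]] plate [[ 0.3708 -0.5366  0.02  ]] ladle [[0.2051 0.3395 0.02  ]
 [0.5181 0.358  0.02  ]]
```

Box origin is about (0.577, 0.042), yaw about -3.2°. The handle is at (0.453, 0.050, 0.125), and the heights agree with the text. Now moving to hover above the handle.

>>> servo_tool:
  targets:
    - [-124, -168, 0, 0, 0, -18]
    - [-249, -336, 0, 0, 0, -36]
    - [-249, -336, 0, 0, 0, -36]
    - [-249, -336, 0, 0, 0, -36]
    - [-249, -336, 0, 0, 0, -36]
    - [-249, -336, 0, 0, 0, -36]
    - [-563, -438, 0, 0, 0, -72.2]
    - [-563, -438, 0, 0, 0, -72.2]
    - [-563, -438, 0, 0, 0, -72.2]
    - [-563, -438, 0, 0, 0, -72.2]
  gripper: 32
  newtons: 40

```text
t: 1.35
tcp_pos: [0.4246, -0.0629, 0.2313]
tool_rot: [1.0, -0.027, 0.0, -0.0]
force: [1.0, 0.1, -0.1]
finger_gap: 0.375
```

```bash
cat >> h.py <<'E'
def go(xyz,yaw=-3.2,s=None):
    "shift mm / turn deg from measured tool pose to an upright pose at xyz"
    from station import sense
    s=s or sense(); R=Ro.from_quat(s["tool_rot"]); y=np.radians(yaw)
    G=Ro.from_matrix(np.array([[np.cos(y),np.sin(y),0],[np.sin(y),-np.cos(y),0],[0,0,-1]]))
    print("t",round(s["t"],2),"tcp",s["tcp_pos"].round(4),"F",s["force"].round(2),"gap",round(s["finger_gap"],3))
    print("shift",(R.inv().apply(np.array(xyz)-s["tcp_pos"])*1e3).round(1),"turn",(R.inv()*G).as_rotvec(degrees=True).round(1))
E
python3 -c "
from h import *
go([.453,.05,.23])"
```

```text
t 1.35 tcp [ 0.4246 -0.0629  0.2313] F [ 1.05  0.07 -0.12] gap 0.375
shift [  22.3 -114.3    1.3] turn [-0.  -0.   0.1]
```

>>> servo_tool:
  targets:
    - [11, -57, 0, 0, 0, 0]
    - [22, -114, 0, 0, 0, 0]
    - [22, -114, 0, 0, 0, 0]
    - [22, -114, 0, 0, 0, 0]

```text
t: 1.85
tcp_pos: [0.4527, 0.0478, 0.231]
tool_rot: [1.0, -0.027, -0.0, 0.0]
force: [0.4, -0.0, -0.7]
finger_gap: 0.373
```

```bash
python3 - <<'E'
from h import *; from station import *
import pickle
s=snapshot("wrist");pickle.dump(s,open("w1.pkl","wb"))
im=s["color"][:,:,::-1].copy()
for X in ([.4499,-.0056,.123],[.4561,.1042,.123],[.453,.05,.123]):
    p=proj(s,X)[0];print(p.round(1)); 
cv2.imwrite("pics/w1.png",im)
go([.453,.05,.105])
E
```

```text
[316.3 262.6]
[316.7 121.5]
[316.5 195.4]
t 1.9 tcp [0.4527 0.0471 0.2311] F [-0.62  0.26 -0.23] gap 0.373
shift [  0.2  -3.  126.1] turn [ 0.  0. -0.]
```

View pics/w1.png

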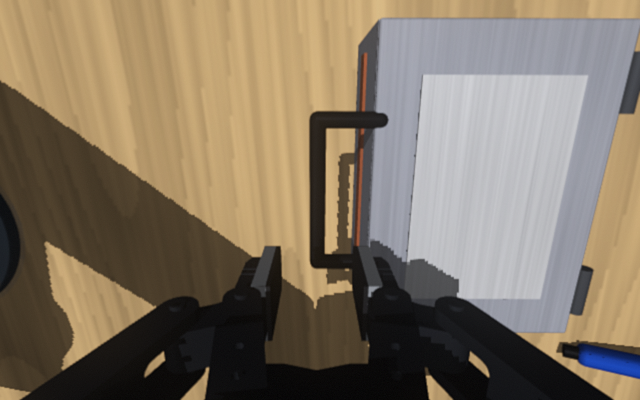

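The bar sits at column 318, rows 115–267, against a prediction of 316.5, and it is centred between the pads. Next: descend and grip.

>>> servo_tool:
  targets:
    - [0, -3, 50, 0, 0, 0]
    - [1, -3, 95, 0, 0, 0]
    - [1, -3, 115, 0, 0, 0]
    - [1, -3, 126, 0, 0, 0]
    - [1, -3, 126, 0, 0, 0]

```text
t: 2.52
tcp_pos: [0.4541, 0.0496, 0.105]
tool_rot: [1.0, -0.029, -0.001, -0.0]
force: [-0.1, -0.4, 0.6]
finger_gap: 0.375
```

>>> servo_tool:
  targets:
    - [0, 0, 0, 0, 0, 0]
    - [0, 0, 0, 0, 0, 0]
    - [0, 0, 0, 0, 0, 0]
    - [0, 0, 0, 0, 0, 0]
    - [0, 0, 0, 0, 0, 0]
  gripper: 0
  newtons: 40

```text
t: 3.15
tcp_pos: [0.4532, 0.0503, 0.1061]
tool_rot: [1.0, -0.027, -0.001, 0.0]
force: [-3.9, -4.7, 5.6]
finger_gap: 0.124
```

>>> servo_tool:
  targets:
    - [0.2, 0, -10, 0, 0, 0]
    - [1, 0, -21, 0, 0, 0]
    - [2.4, 0, -31, 0, 0, 0]
    - [4, 0, -42, 0, 0, 0]
    - [6.5, 0, -52, 0, 0, 0]
    - [9.5, 0, -62, 0, 0, 0]
    - [12.5, 0, -72, 0, 0, 0]
    - [16.5, 0, -82, 0, 0, 0]
    - [21, 0, -91, 0, 0, 0]
    - [25.5, 0, -101, 0, 0, 0]

```text
t: 4.4
tcp_pos: [0.4771, 0.0489, 0.2062]
tool_rot: [1.0, -0.027, -0.003, 0.001]
force: [-4.6, -4.1, -2.4]
finger_gap: 0.123
```

>>> servo_tool:
  targets:
    - [5, 0, -9, 0, 0, 0]
    - [11, 0, -18, 0, 0, 0]
    - [17, 0, -26, 0, 0, 0]
    - [24, 0, -34.5, 0, 0, 0]
    - [31, 0, -42.5, 0, 0, 0]
    - [38, 0, -50, 0, 0, 0]
    - [46, 0, -57, 0, 0, 0]
    - [54, 0, -64, 0, 0, 0]
    - [61, 0, -69.5, 0, 0, 0]
    - [61, 0, -69.5, 0, 0, 0]

```text
t: 5.65
tcp_pos: [0.5377, 0.0454, 0.279]
tool_rot: [1.0, -0.028, -0.002, 0.001]
force: [-11.8, -4.1, 15.9]
finger_gap: 0.125
```

>>> servo_tool:
  targets:
    - [0, 0, 0, 0, 0, 0]
    - [0, 0, 0, 0, 0, 0]
    - [0, 0, 0, 0, 0, 0]
    - [0, 0, 0, 0, 0, 0]

```text
t: 6.15
tcp_pos: [0.538, 0.0454, 0.2792]
tool_rot: [1.0, -0.028, -0.002, 0.001]
force: [-10.5, -3.3, 15.6]
finger_gap: 0.121
```

```bash
python3 - <<'E'
from h import *; from station import *
s=snapshot("scene");im=cv2.resize(s["color"][110:270,270:440,::-1],None,fx=3.6,fy=3.6,interpolation=cv2.INTER_CUBIC)
v=[.5778,.0422,-.057]
k=np.array([-30,-192,160])/1e3@Ro.from_euler('z',v[2]).as_matrix().T+[v[0],v[1],0]
p=proj(s,k)[0];print(k,p)
cv2.circle(im,tuple(int(a) for a in (p-[270,110])*3.6),4,(255,0,255),1)
cv2.imwrite("pics/s2.png",im)
E
```

```text
[ 0.53691065 -0.14777911  0.16      ] [309.30726987 180.87868218]
```

View pics/s2.png

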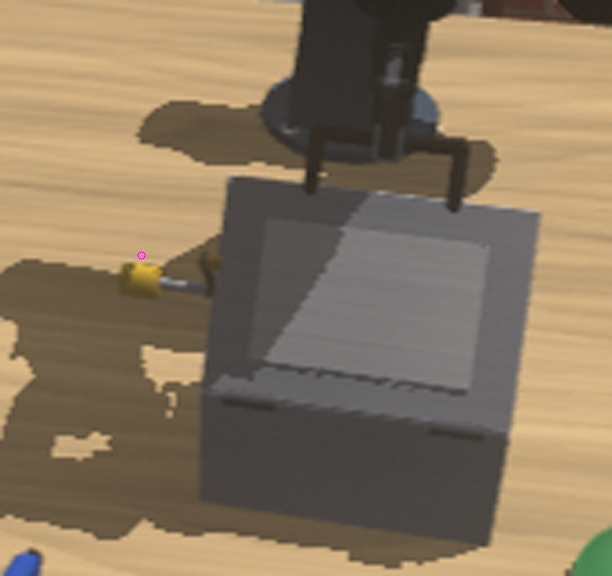

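The bar is still held. The knob is at crop (141,280), about 7 px below its locked position (141,255), so the stay isn't locked yet. The upward force on the tool suggests the spring is pushing. I'll ease a little further up.

>>> servo_tool:
  targets:
    - [1, 0, -1, 0, 0, 0]
    - [2.5, 0, -2, 0, 0, 0]
    - [4, 0, -3, 0, 0, 0]
    - [4, 0, -3, 0, 0, 0]
    - [4, 0, -3, 0, 0, 0]
    - [4, 0, -3, 0, 0, 0]

```text
t: 6.95
tcp_pos: [0.5413, 0.0453, 0.2818]
tool_rot: [1.0, -0.027, -0.002, 0.001]
force: [-11.4, -3.2, 14.0]
finger_gap: 0.12
```

```bash
cat >>h.py <<'E'
def yellow(s):
    "centroid of the knob's yellow near the box's right side"
    c=cv2.cvtColor(s["color"],cv2.COLOR_RGB2HSV); m=cv2.inRange(c,(18,150,80),(35,255,255))
    n,l,st,ce=cv2.connectedComponentsWithStats(m); o=[(st[i,4],ce[i].round(1).tolist()) for i in range(1,n) if st[i,4]>15]
    return sorted(o)[::-1][:3]
E
python3 -c "
from h import *; from station import *
import pickle
print(yellow(pickle.load(open('d0.pkl','rb'))['scene']))
print(yellow(snapshot('scene')),sense()['force'])"
```

```text
[(np.int32(50), [310.1, 207.2])]
[(np.int32(106), [310.3, 17.1]), (np.int32(34), [310.7, 179.3])] [-11.41907689  -2.73261953  13.97636036]
```

The knob's yellow centroid has risen to row 179, where the locked position was predicted (180.9, with a detector bias of about -2), so the stay has snapped over. Releasing.

>>> servo_tool:
  targets:
    - [-1, 0, 0, 0, 0, 0]
    - [-1, 0, 0, 0, 0, 0]
    - [-1, 0, 0, 0, 0, 0]
    - [-1, 0, -5, 0, 0, 0]
    - [-3, 0, -40, 0, 0, 0]
    - [-5, 0, -70, 0, 0, 0]
    - [-5, 0, -70, 0, 0, 0]
  gripper: 45

```text
t: 7.88
tcp_pos: [0.5413, 0.0458, 0.3515]
tool_rot: [1.0, -0.028, 0.003, 0.0]
force: [-0.0, -0.4, -0.4]
finger_gap: 0.527
```

```bash
python3 - <<'E'
from h import *; from station import *
s=snapshot("scene");q=snapshot("top");print(yellow(s),yellow(q),sense()["force"],sense()["t"])
a=cv2.resize(s["color"][120:270,280:430,::-1],None,fx=2.6,fy=2.6,interpolation=cv2.INTER_CUBIC)
b=cv2.resize(q["color"][120:270,215:365,::-1],None,fx=2.6,fy=2.6,interpolation=cv2.INTER_CUBIC)
cv2.imwrite("pics/s3.png",np.hstack([a,b]))
E
```

```text
[(np.int32(107), [310.4, 17.7]), (np.int32(49), [309.7, 179.5])] [(np.int32(81), [340.6, 203.4]), (np.int32(19), [315.9, 220.6])] [-0.91901086  0.56797203 -0.01986862] 7.975
```

View pics/s3.png

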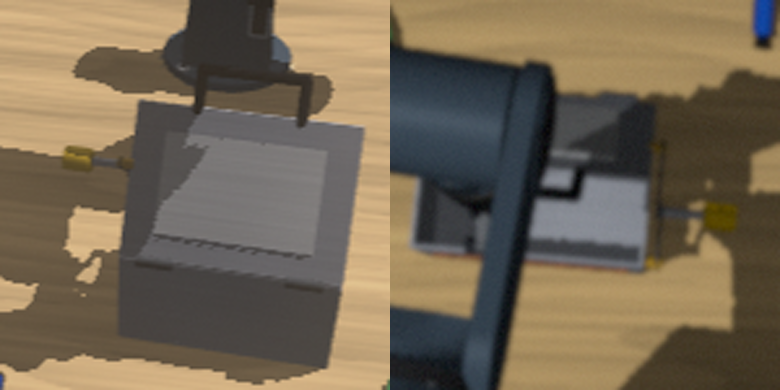

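The stay is locked: the knob matches its locked position in both views, and the lid stands untouched (force about 0). I'll move beside it above the knob, fingers shut, while the time passes.

>>> servo_tool:
  targets:
    - [0, 50, 0, 0, 0, 0]
    - [0, 100, 0, 0, 0, 0]
    - [0, 150, 0, 0, 0, 0]
    - [0, 194, 0, 0, 0, 0]
    - [0, 194, 0, 0, 0, 0]
    - [0, 194, 60, 0, 0, 0]
    - [0, 194, 110, 0, 0, 0]
    - [0, 194, 130, 0, 0, 0]
    - [0, 194, 130, 0, 0, 0]
    - [0, 194, 130, 0, 0, 0]
  gripper: 0

```text
t: 9.22
tcp_pos: [0.5293, -0.1474, 0.2193]
tool_rot: [1.0, -0.028, 0.0, 0.0]
force: [-0.1, 0.3, 0.3]
finger_gap: 0.001
```

```bash
python3 - <<'E'
from h import *; from station import *
import pickle
d=pickle.load(open("d0.pkl","rb"))
print(tri(d["scene"],[(310,180.8),(309.7,179.5)],d["top"],[(341.9,203),(340.6,203.4)]))
s=snapshot("wrist");print(yellow(s),proj(s,[.537,-.148,.16]),proj(s,[[.537-.014,-.148,.16],[.537+.014,-.148,.16]]).round(0).tolist());cv2.imwrite("pics/w4.png",s["color"][:,:,::-1])
go([.537,-.148,.18])
E
```

```text
[[ 0.53804042 -0.14725888  0.16132596]
 [ 0.53681555 -0.14597765  0.16517045]]
[(np.int32(2367), [328.1, 218.6]), (np.int32(641), [465.8, 105.1]), (np.int32(324), [259.6, 111.1])] [[328.32387968 220.58820202]] [[306.0, 222.0], [351.0, 219.0]]
t 9.28 tcp [ 0.5296 -0.1476  0.2198] F [ 0.57 -0.25  0.08] gap 0.001
shift [ 7.4 -0.1 39.9] turn [ 0.  -0.1  0. ]
```

View pics/w4.png

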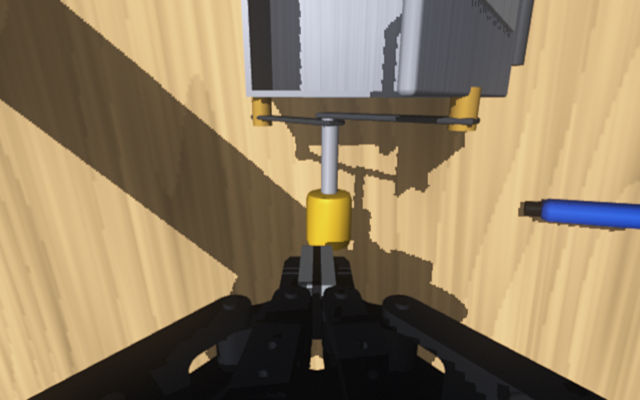

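The knob is directly ahead at (328,219), as predicted (328,221), and triangulates to (0.5375, -0.147, 0.161). I'll wait out the three seconds, then come down just above it.

>>> servo_tool:
  targets:
    - [0, 0, 0, 0, 0, 0]
    - [0, 0, 0, 0, 0, 0]
    - [0, 0, 0, 0, 0, 0]
    - [0, 0, 0, 0, 0, 0]
    - [0, 0, 0, 0, 0, 0]
    - [0, 0, 0, 0, 0, 0]
    - [0, 0, 0, 0, 0, 0]
    - [0, 0, 0, 0, 0, 0]
    - [0, 0, 0, 0, 0, 0]
    - [0, 0, 0, 0, 0, 0]

```text
t: 10.52
tcp_pos: [0.5287, -0.1478, 0.2188]
tool_rot: [1.0, -0.028, -0.0, -0.0]
force: [0.6, 1.0, 0.1]
finger_gap: 0.001
```

>>> servo_tool:
  targets:
    - [8, 0, 10, 0, 0, 0]
    - [8, 0, 20, 0, 0, 0]
    - [8, 0, 30, 0, 0, 0]
    - [8, 0, 34, 0, 0, 0]
    - [8, 0, 34, 0, 0, 0]
    - [8, 0, 34, 0, 0, 0]
    - [8, 0, 34, 0, 0, 0]
    - [8, 0, 34, 0, 0, 0]

```text
t: 11.52
tcp_pos: [0.5369, -0.1483, 0.1851]
tool_rot: [1.0, -0.028, 0.0, 0.0]
force: [-0.3, 0.5, 0.4]
finger_gap: 0.004
```

>>> servo_tool:
  targets:
    - [1, 0, 8, 0, 0, 0]
    - [5, 0, 14, 0, 0, 0]
    - [12, 0, 21, 0, 0, 0]
    - [17, 0, 30, 0, 0, 0]
    - [21, 0, 40, 0, 0, 0]
    - [24, 0, 50, 0, 0, 0]
    - [26, 0, 60, 0, 0, 0]
    - [27, 0, 68, 0, 0, 0]
    - [27, 0, 70, 0, 0, 0]

```text
t: 12.65
tcp_pos: [0.5703, -0.1513, 0.1167]
tool_rot: [1.0, -0.028, 0.007, 0.002]
force: [2.6, -0.2, 3.2]
finger_gap: 0.001
```

```bash
python3 - <<'E'
from h import *; from station import *
s=snapshot("scene");print(yellow(s),sense()["t"],sense()["force"])
cv2.imwrite("pics/s5.png",cv2.resize(s["color"][120:270,280:430,::-1],None,fx=3,fy=3))
E
```

```text
[(np.int32(112), [310.5, 18.1]), (np.int32(22), [311.2, 199.8])] 12.7 [ 0.81342303 -0.05393914 -0.57777849]
```

View pics/s5.png

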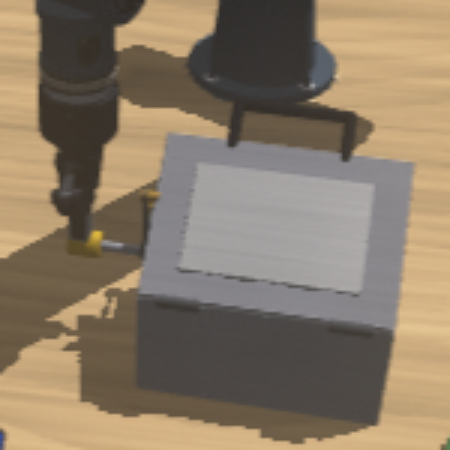

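The knee is broken and the lid is sinking: the bar has dropped towards the box, and the knob is falling away from the fingertips with force near 0. I'll wait, then retreat upwards.

>>> servo_tool:
  targets:
    - [0, 0, 0, 0, 0, 0]
    - [0, 0, 0, 0, 0, 0]
    - [0, 0, 0, 0, 0, 0]
    - [0, 10, -15, 0, 0, 0]
    - [0, 20, -40, 0, 0, 0]
    - [0, 20, -80, 0, 0, 0]
    - [0, 20, -100, 0, 0, 0]
    - [0, 20, -100, 0, 0, 0]
    - [0, 20, -100, 0, 0, 0]
    - [0, 20, -100, 0, 0, 0]

```text
t: 13.95
tcp_pos: [0.5618, -0.1695, 0.2136]
tool_rot: [1.0, -0.028, -0.001, -0.001]
force: [-0.2, 0.5, -0.2]
finger_gap: 0.003
```

>>> servo_tool:
  targets:
    - [0, 0, 0, 0, 0, 0]
    - [0, 0, 0, 0, 0, 0]
    - [0, 0, 0, 0, 0, 0]
    - [0, 0, 0, 0, 0, 0]
    - [0, 0, 0, 0, 0, 0]
    - [0, 0, 0, 0, 0, 0]
    - [0, 0, 0, 0, 0, 0]
    - [0, 0, 0, 0, 0, 0]
    - [0, 0, 0, 0, 0, 0]
    - [0, 0, 0, 0, 0, 0]

```text
t: 15.2
tcp_pos: [0.5625, -0.1697, 0.2148]
tool_rot: [1.0, -0.028, -0.0, 0.0]
force: [0.4, -0.1, -0.3]
finger_gap: -0.0
```

>>> servo_tool:
  targets:
    - [0, 0, 0, 0, 0, 0]
    - [0, 0, 0, 0, 0, 0]
    - [0, 0, 0, 0, 0, 0]
    - [0, 0, 0, 0, 0, 0]
    - [0, 0, 0, 0, 0, 0]
    - [0, 0, 0, 0, 0, 0]
    - [0, 0, 0, 0, 0, 0]
    - [0, 0, 0, 0, 0, 0]
    - [0, 0, 0, 0, 0, 0]
    - [0, 0, 0, 0, 0, 0]

```text
t: 16.45
tcp_pos: [0.5626, -0.1697, 0.2148]
tool_rot: [1.0, -0.028, 0.0, 0.0]
force: [0.5, 0.2, 1.0]
finger_gap: 0.002
```

```bash
python3 - <<'E'
from h import *; from station import *
import pickle
d=pickle.load(open("d0.pkl","rb"))
s=snapshot("scene");print(yellow(s),yellow(d["scene"]),sense()["t"],sense()["force"])
a=s["color"][:,:,::-1]; b=d["scene"]["color"][:,:,::-1]
f=lambda i:cv2.resize(i[150:310,170:510],None,fx=1.9,fy=1.9)
cv2.imwrite("pics/s6.png",np.vstack([f(a),f(cv2.absdiff(a,b))]))
E
```

```text
[(np.int32(57), [310.0, 207.1]), (np.int32(47), [308.0, 10.4])] [(np.int32(50), [310.1, 207.2])] 16.5 [ 0.31575485  0.31770918 -0.88691351]
```

View pics/s6.png

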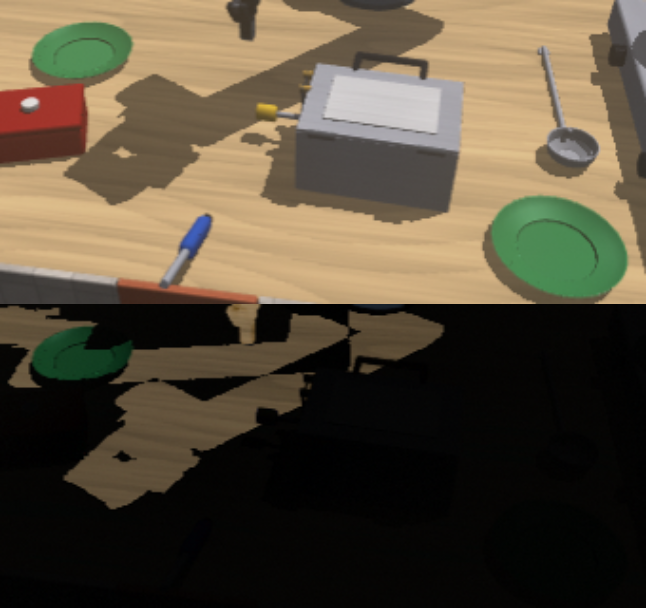

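The lid is shut, and the difference against the start image shows only shadows and the arm. The knob is back at (310,207) as at the start, and nothing else has moved. Handing in.

```bash
python3 -c "
from station import *
sign_off();print(sense()['t'])"
```

```text
the job is handed in; nothing more can be done
the job is handed in; nothing more can be done
```

The job is done and handed in at about 16.5 s of the 54 s allowed. The hand-in reports no verdict, so the results below are from my own checks.

- **Opening:** I raised the lid by the handle. At first the knob sat about 7 px below its locked position, so I eased the lid about 4 mm further and the stay locked. I then released it and it stood untouched for about 4 s.
- **Closing:** I pushed the yellow knob down with shut fingers to break the knee, and the lid sank shut on its damper. I did not measure its closing speed. The joint values themselves can't be read, so the lock and the knee breaking were judged from the camera images.
- **Last checks:** The knob is back within 0.1 px of its starting position at (310, 207). The scene image differs from the start only by shadows and the arm, so the lid is shut. The spice box, plates and ladle show no shift. The fingers are clear of the box, and the force on the tool is near zero, at noise level (about 1 N). No check failed at the end.

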